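Free the ratchet pawl with a pry bar and lower the weighted ram

TASK

Ease the press lever up a little, less than a ratchet tooth, to take the load off the pawl, then flick the pawl up and right over onto its rest peg with the pry bar, keeping the gripper itself off the pawl. Bring the lever down gently until the weighted ram bears firmly on the bush standing under it, and leave it down. Lay the pry bar back flat in its tray, and leave the other things on the bench where they are.

Things in the scene. Friction and masses are not known exactly. Their poses are not given: they have to be found in the camera images.
- press: Blue bench press, bolted down, base 150 x 250, 300 high. Origin: at bench level below the middle of the lever shaft; y to its front (ram, lever), x along the shaft to the ratchet side, z up. In this frame, mm: shaft z 205; head x -31 to 31, y -62 to 79, z 165 to 250; column behind to z 260; ram at x 0, y 53, top below z 320; lever in the plane x -75; rest peg of the pawl y -107, z 261.
- shaft (a point): On the shaft axis in the middle of the saw-toothed ratchet wheel (press x 58, y 0, z 205): steel, radius 48, 16 wide, 18 undercut teeth. The tooth keeps the pawl hooked until the lever is raised to about -0.10 rad or beyond; near -0.35 the pawl drops into the next tooth and is hooked again; -0.2 is good. Lowering turns the wheel top forward, which a pawl in a tooth blocks.
- lever (a joint): Turn of shaft, lever and ratchet wheel, rad: starts at -0.04 to 0, grows as the lever comes down, range -0.5 to 1.3. At 0 the arm points forward, 0.61 rad above level; at q it stands 0.61 - q above level. 1 rad moves the ram 40 mm (the foot pushes 4.5 times as hard as the knob is pushed). Lever stays where it is left: about 8 to 10 N at the knob raises it, 1 to 3 N lowers it. One tooth is 0.349 rad.
- lever_knob (a point): Centre of the black ball knob, diameter 36, at the end of the lever arm (diameter 14); it moves on a circle of radius 180 about the shaft axis.
- pawl: Steel pawl over the wheel top, 15 wide, 0.2 kg. Origin: on its hinge (press x 58, y -50, z 241), middle of its width; x along the hinge, y to the front, z up when hooked. Turns up from 0 (hooked) to 2.2 rad (leaning back on the rest peg); past about 1.5 it falls over by itself, below 1.0 it falls back. Its arm lies 18 to 28 mm above the hinge from y 30 to 100; nose into the wheel at y 52 to 66.
- pawl_lip (a point): Underside of the pawl where its lip begins, 102 mm ahead of the hinge and 18 above it, middle of the width; the lip goes on 18 mm forward, 22 wide, bent slightly up. Below this point about 25 mm are clear, open to the front; 20 mm further back only 15 mm, above the wheel rim.
- ram: Square steel ram, 26 x 26, with two dark weight discs (diameter 84, from 14 to 39 mm above the foot) and a round foot of diameter 40, 1.5 kg. Origin: centre of the foot's underside; z up.
- table_disc: Round steel screw table under the ram, diameter 80, 12 thick; its height differs each time, so that the ram starts 12 to 30 mm above the bush. Origin: centre of the disc's underside.
- bush: Flanged steel bush, standing: 30 high, flange diameter 44 and 7 thick at the bottom, barrel diameter 32. Origin: centre of its underside, z up. The one under test, on the screw table under the ram, fixed by nothing.
- pry_bar: Pry bar, 219 long, 0.15 kg: black square handle 16 x 16 from x -110 to -20, then a round steel rod of diameter 8 to its tip at x 109. Origin: on the underside, below the bar's axis, which lies 8 mm higher; x along the bar to the tip; balances at x about -30. Lies in the tray.
- tray: Shallow grey plastic tray, fixed, 270 (x) x 135 (y) x 22 high outside, walls and floor 4. Origin: centre of its underside, z up.
- bush_2: Flanged steel bush, standing: 30 high, flange diameter 44 and 7 thick at the bottom, barrel diameter 32. Origin: centre of its underside, z up. Spare, on the bench.
- bush_3: Flanged steel bush, standing: 30 high, flange diameter 44 and 7 thick at the bottom, barrel diameter 32. Origin: centre of its underside, z up. Spare, on the bench.
- caliper: Caliper lying flat, 200 long along x, 60 wide, 11 high. Origin: middle of the beam, underside.
- ring_gauge: Dark steel ring, outer diameter 72, hole 36, 18 high. Origin: centre of its underside.
- spanner: Steel spanner lying flat, 170 long along x. Origin: about its middle, underside.
- driver: Screwdriver lying flat, black handle, 190 long along x. Origin: about its middle, underside.
- test_weight: Brass knob weight, diameter 48, 58 high. Origin: centre of its underside.

How it is judged:
On the way, in this order (a step that is already met when the one before it is completed fails the run):
1. the lever is eased up so far that the tooth lets the pawl go (value of joint lever between -0.345 and -0.09 rad), for 0.1 s.
2. the pawl is thrown over onto its rest peg (angle between pawl's own z axis and vertical above 1.9 rad), for 0.2 s.
3. the ram bears on the bush (contact force between ram and bush above 5 N), for 0.2 s.
At the end, for the whole second after the job is handed in: The pawl leans on its rest peg (over 1.9 rad), the ram presses on the bush with more than 5 N, the bush stands upright within 15 mm of the screw table's centre, and the pry bar lies flat and still on the floor of its tray (origin within 60 mm of the tray's middle each way) (angle between pawl's own z axis and vertical above 1.9 rad and contact force between ram and bush above 5 N and horizontal distance between bush and table_disc below 0.015 m and angle between bush's own z axis and vertical below 0.06 rad and z of pry_bar in the frame of tray below 0.022 m and x of pry_bar in the frame of tray between -0.06 and 0.06 m and y of pry_bar in the frame of tray between -0.06 and 0.06 m and angle between pry_bar's own x axis and vertical between 1.5 and 1.64 rad and linear speed of pry_bar below 0.02 m/s); the robot touches nothing.
It fails at once if the gripper or arm touches the pawl (contact force between any of the fingers, the arm and pawl above 0.5 N).
It fails at once if the ram hits or presses the bush with over 200 N (contact force between ram and bush above 200 N).
It fails at once if another thing on the bench is moved by over 30 mm (distance of any of bush_2, bush_3, caliper, ring_gauge, spanner, driver, test_weight from where it was at the start of the episode above 0.03 m).
It also fails if it takes over 72 s, if anything falls off the work surface, if the arm or the gripper's body presses on something with over 40 N, if the wrist force passes 120 N, or if a joint passes its speed limit or range.

ROBOT

A 6-joint arm with a two-finger parallel gripper is mounted at the origin on the work surface. World frame = base frame: x ahead of the robot, y to its left, z up, the work surface at z = 0. Lengths are in m, angles in rad, forces in N, time in s.
With the tool pointing down it reaches from about 0.3 to 0.85 m from the base axis. Payload 4.2 kg.
Tool frame: the origin (TCP) lies on the centre line of the jaws, within the pads' length; the fingertips stand manip.tip_extent ahead of it and the grasp point (between the pads) lies 3 mm ahead of it (manip.tip_extent is the distance from the TCP to the fingertips, in m); z points along the fingers, y is the line along which they close (so a half turn about z gives the same grasp; the last joint's range is limited). The gripper opens to 91 mm and grips with 3 to 60 N. Pads are 32 mm wide; open, the fingers measure 118 mm over their backs; the gripper's body (76 mm by 178 mm) begins 60 mm behind the grasp point.
Start: joints at [1.235, 0.32, 1.565, -0, 1.257, -0.02], TCP at [0.179, 0.547, 0.236] pointing down, gripper open.
Joint ranges: [-3.11, 3.11], [-0.84, 2.01], [0.21, 2.61], [-1.34, 4.49], [0.05, 2.63], [-2.56, 2.56]. Speed limits (rad/s): [2.57, 2.57, 3.14, 3.14, 3.14, 3.14].

INTERFACE

Orientations are given as a unit quaternion [x, y, z, w].
In Python, from station import manip gives the robot as it stands.
- The arm moves only by the tool drive_tool, never from a script. Its argument "motion" is text: rows parted by semicolons, each of 7 numbers parted by spaces: the shift along the tool's x, y, z in mm, then the turn, a rotation vector about the tool's x, y, z in rad, then the opening, from 0 (shut) to 1 (fully open). In form: x y z wx wy wz jaw; .... A call has exactly 8 rows; each row is the pose to reach, as a shift and turn from the pose commanded when the call began, along the tool's axes at that moment; what a row does not reach only later rows make up. A row lasts 1/10 s, in which the tool goes at most 50 mm and 8.59 degrees, less where a joint would pass 70% of its speed; a pose out of reach is approached as far as the arm can. A call with a gripper value outside its range is refused whole. The fingers move at their own pace and stop on an object; "newtons" is the grip in N (left out, the last holds). Time passes only in rows, so rows that repeat a pose let the fingers close, or fill a call up. It gives the time, the measured TCP pose, the force, the opening and the grip force at its end, in the units of the state.
- manip.read_state(): the state, without advancing time (a new reading comes with each control period).
- manip.grab_frame(name): name is "scene" or "side" or "wrist"; returns a dict with "img" (480x640x3 uint8, blue, green, red), "mtx" (3x3 intrinsics, pixels), "dist_coeffs" ([k1, k2, p1, p2, k3] as OpenCV has them; the pictures are not rectified), "view" (4x4, takes a point from world to camera coordinates); the wrist camera has in their place "tool_from_camera" (4x4, takes a point from camera to tool coordinates, whose origin is the TCP and whose axes are the flange's). Camera axes: x right, y up, looking along -z (the intrinsics and any distortion apply to the point x, -y, -z); pixel columns grow to the right and rows downward; lengths in m; the calibration is good to about 2 mm. A picture is of the moment at which its call begins: read the wrist's pose just before it. There is no depth.
- manip.finish_job(): hands the job in; it is judged then, once.
The state is a dict: "time_s": time; "joint_positions": joint angles; "qvel": joint speeds; "tau": joint torques, N m; "tcp_pos": TCP position; "tool_rot": TCP orientation; "wrist_force": force on the tool from outside, world axes, zero at the start; "moment": the same for the moment, N m; "finger_gap": finger opening in m; "gripper_force": force on a finger pad.
Only numpy, scipy, OpenCV 4.12 (cv2) and the standard library are available. Lean on these libraries where they do the work, as an engineer would, in place of code of your own. Each camera call takes 0.05 s, during which the arm holds its last target. There are 200 camera calls.

## Working session

There is one attempt and no reset: what is moved stays moved. The work goes in short steps, Python scripts to look and compute and a tool call to move; the robot and the scene stay as the last step left them, time stands still between calls to the robot, and variables do not carry over. Pictures are saved under pics/ and viewed, at most 10 in all, crops included, and the job is handed in when it is done.

Besides the shell and the picture viewer there is one more tool, called after "Emit:" by a JSON object that holds its "method" and its "body". drive_tool: Moves the arm, as the interface text tells. Its arguments: {"type":"object","properties":{"motion":{"type":"string"},"newtons":{"type":"number"}},"required":["motion"]}

```bash
mkdir -p pics; ls
python3 - <<'E'
from station import manip
import cv2,pickle
d={}
for n in ["scene","side","wrist"]:
    f=manip.grab_frame(n); d[n]=f; cv2.imwrite(f"pics/{n}0.png",f["img"])
s=manip.read_state(); print(s, manip.tip_extent)
pickle.dump((d,s),open("f0.pkl","wb"))
E
```

```text
pics
{'time_s': 0.15, 'joint_positions': array([ 1.23500758e+00,  3.20158053e-01,  1.56537828e+00, -1.37384857e-05,
        1.25737724e+00, -2.00263405e-02]), 'qvel': array([ 7.41679720e-05, -1.77931677e-03, -3.81785188e-03,  1.41882961e-04,
       -5.95094593e-04, -4.63139666e-04]), 'tau': array([-6.62255206e-04, -4.12775588e+01, -2.32154274e+01,  7.26938294e-02,
        4.34575067e-02, -8.53195615e-05]), 'tcp_pos': array([0.17846821, 0.54624935, 0.23531389]), 'tool_rot': array([ 1.57223984e-01,  9.87562749e-01, -6.51191191e-04, -1.10451798e-04]), 'wrist_force': array([-0.1598631 , -0.56444047, -0.36730468]), 'moment': array([ 0.00067804, -0.00597158, -0.0129206 ]), 'gripper_force': 0.0, 'finger_gap': 0.09127054076434042} 0.022
```

View pics/scene0.png

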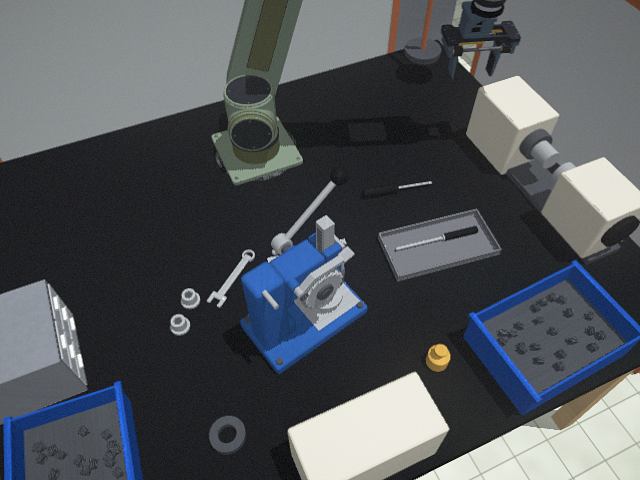

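View pics/side0.png

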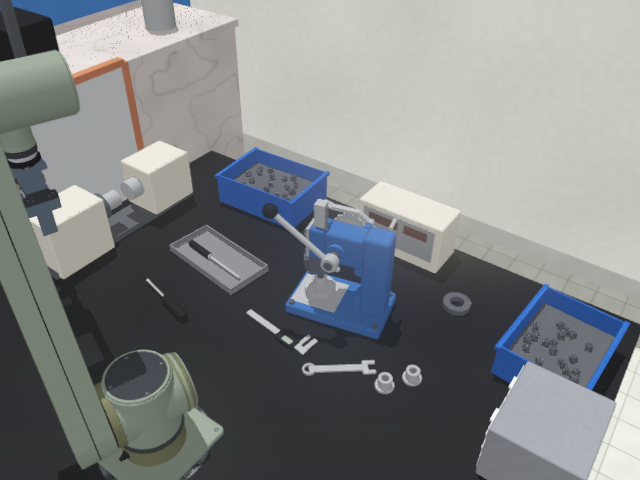

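```bash
cat > h.py <<'E'
import numpy as np,cv2,pickle
from scipy.spatial.transform import Rotation as R
from scipy.optimize import least_squares
F0,S0=pickle.load(open('f0.pkl','rb'))
def cam(f,s=None):
    if 'view' in f: return np.array(f['view'])
    T=np.eye(4);T[:3,:3]=R.from_quat(s['tool_rot']).as_matrix();T[:3,3]=s['tcp_pos']
    return np.linalg.inv(T@np.array(f['tool_from_camera']))
D=np.diag([1,-1,-1.])
def proj(f,P,s=None):
    V=cam(f,s);Pc=(np.atleast_2d(P)@V[:3,:3].T+V[:3,3])@D
    return cv2.projectPoints(Pc.reshape(-1,1,3),np.zeros(3),np.zeros(3),np.array(f['mtx']),np.array(f['dist_coeffs'],float))[0].reshape(-1,2)
def ray(f,uv,s=None):
    V=cam(f,s);n=cv2.undistortPoints(np.array(uv,float).reshape(-1,1,2),np.array(f['mtx']),np.array(f['dist_coeffs'],float)).reshape(-1,2)
    d=(np.c_[n,np.ones(len(n))]@D)@V[:3,:3];return -V[:3,:3].T@V[:3,3],d/np.linalg.norm(d,axis=1)[:,None]
def plane(f,uv,z,s=None):
    o,d=ray(f,uv,s);return o+d*((z-o[2])/d[:,2])[:,None]
def tri(obs):
    A=0;b=0
    for f,uv,s in obs:
        o,d=ray(f,[uv],s);M=np.eye(3)-np.outer(d[0],d[0]);A=A+M;b=b+M@o
    return np.linalg.solve(A,b)
E
python3 - <<'E'
from h import *
sc,si=F0['scene'],F0['side']
a=cv2.resize(sc['img'][160:382,235:383],None,fx=2.7,fy=2.7,interpolation=2)
b=cv2.resize(si['img'][185:355,225:403],None,fx=2.2,fy=2.2,interpolation=2)
c=cv2.resize(sc['img'][200:285,370:510],None,fx=2.7,fy=2.7,interpolation=2)
im=np.zeros((600,800,3),np.uint8)
im[:a.shape[0],:a.shape[1]]=a; im[:b.shape[0],405:405+b.shape[1]]=b; im[370:370+c.shape[0],405:405+c.shape[1]]=c
cv2.imwrite('pics/comp.png',im);print(a.shape,b.shape,c.shape)
print(tri([(sc,(339,177),None),(si,(270,211),None)]),tri([(sc,(325,222),None),(si,(321,205),None)]))
print(plane(sc,[(396,250),(477,232)],.012),plane(sc,[(379,236),(482,211),(500,249),(399,278)],.022),plane(sc,[(367,305),(280,370),(241,322)],.015))
E
```

```text
(599, 400, 3) (374, 392, 3) (230, 378, 3)
[0.44616446 0.04200784 0.30625587] [ 0.53727267 -0.031648    0.30365628]
[[0.47901446 0.18742246 0.012     ]
 [0.51431123 0.39898219 0.012     ]] [[0.43020958 0.16526018 0.022     ]
 [0.46829571 0.44212003 0.022     ]
 [0.58645082 0.4143472  0.022     ]
 [0.55818247 0.15062723 0.022     ]] [[ 0.58821337  0.05181195  0.015     ]
 [ 0.65182862 -0.18639971  0.015     ]
 [ 0.51063114 -0.22357255  0.015     ]]
```

View pics/comp.png

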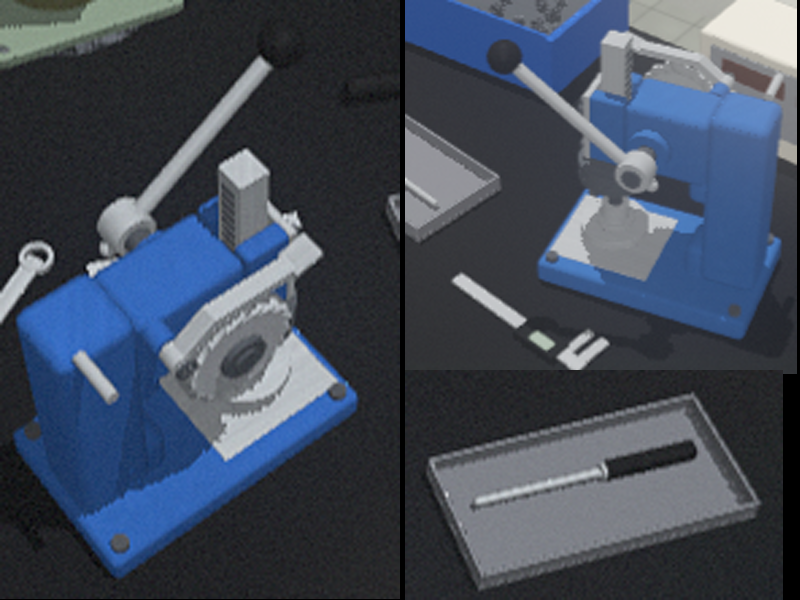

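```bash
cat > fit.py <<'E'
from h import *
sc,si=F0['scene'],F0['side']
S=lambda u,v:(235+u/2.7,160+v/2.7); I=lambda u,v:(225+(u-405)/2.2,185+v/2.2)
def model(p):
    x,y,a,q,zr,c=p; M=R.from_euler('z',a).as_matrix(); O=np.array([x,y,0])
    P=np.array([[-.075,.18*np.cos(.61-q),.205+.18*np.sin(.61-q)],[0,.053,zr],[.058,.07,.264],[.075,c+.125,0],[.075,c-.125,0],[-.075,c+.125,0],[-.075,c-.125,0]])
    return O+P@M.T
obs=[(sc,0,S(281,43),1),(si,0,I(504,57),1),(sc,1,S(243,163),1),(si,1,I(618,37),1),(sc,2,S(311,246),2),(sc,3,S(356,407),2),(sc,4,S(120,577),2),(si,5,I(541,279),2),(si,6,I(741,338),2)]
def res(p):
    P=model(p); return np.concatenate([(proj(f,P[i])[0]-uv)/w for f,i,uv,w in obs]+[[(p[3]+.02)/.02]])
r=least_squares(res,[.557,-.08,.26,-.02,.3,-.02],x_scale=[.01,.01,.05,.05,.01,.01]);
if __name__=='__main__':
    print(r.x.round(4)); print(res(r.x).round(2)); print(model(r.x).round(4))
    B=lambda u,v:(370+(u-405)/2.7,200+(v-370)/2.7)
    print('tray rim',plane(sc,[B(430,462),B(694,396),B(758,504),B(482,586)],[.022,.022,.022,0][0]))
    b=plane(sc,[B(474,502),B(605,469),B(694,450)],.012);print('bar',b, np.linalg.norm(np.diff(b,axis=0),axis=1))
E
python3 fit.py
```

```text
[ 0.5522 -0.0839  0.237  -0.0046  0.3118 -0.0042]
[-0.28 -0.59  0.09 -0.18 -0.29  0.49 -0.38 -0.46  0.3   0.12  0.58  0.29
 -0.38  0.79 -1.16  0.06  0.21  0.71  0.77]
[[ 0.4447  0.0415  0.3088]
 [ 0.5397 -0.0324  0.3118]
 [ 0.5921 -0.0022  0.264 ]
 [ 0.5967  0.0511  0.    ]
 [ 0.6554 -0.1919  0.    ]
 [ 0.4509  0.0159  0.    ]
 [ 0.5096 -0.2271  0.    ]]
tray rim [[0.42520009 0.16862396 0.022     ]
 [0.45924147 0.43312798 0.022     ]
 [0.58875194 0.41488622 0.022     ]
 [0.56255536 0.14692147 0.022     ]]
bar [[0.47563314 0.18804316 0.012     ]
 [0.49273628 0.31614002 0.012     ]
 [0.50804784 0.40326992 0.012     ]] [0.1292336  0.08846504]
```

```bash
cat >> h.py <<'E'
A=.237; O=np.array([.5522,-.0839,0]); M=R.from_euler('z',A).as_matrix()
def W(*p): return O+M@np.array(p)   # press -> world
def Pf(w): return M.T@(np.array(w)-O)
def knob(q): return W(-.075,.18*np.cos(.61-q),.205+.18*np.sin(.61-q))
def goal(pos,ang,s=None):
    from station import manip
    s=s or manip.read_state(); r=R.from_quat(s['tool_rot'])
    t=R.from_matrix(np.c_[[np.sin(ang),-np.cos(ang),0],[np.cos(ang),np.sin(ang),0],[0,0,-1]])
    print('shift mm',(r.inv().apply(np.array(pos)-s['tcp_pos'])*1000).round(1),'rot',(r.inv()*t).as_rotvec().round(3))
def rel(v): # world vec mm -> tool
    from station import manip
    s=manip.read_state(); print(R.from_quat(s['tool_rot']).inv().apply(v).round(1))
E
python3 - <<'E'
from h import *
goal(knob(0)+[0,0,.11],A); print(knob(0),knob(-.2))
E
```

```text
Traceback (most recent call last):
  File "h.py", line 30, in goal
    t=R.from_matrix(np.c_[[np.sin(ang),-np.cos(ang),0],[np.cos(ang),np.sin(ang),0],[0,0,-1]])
  File "scipy/spatial/transform/_rotation.pyx", line 1143, in scipy.spatial.transform._rotation.Rotation.from_matrix
ValueError: Non-positive determinant (left-handed or null coordinate frame) in rotation matrix 0: [[ 0.23478755  0.97204671  0.        ]
 [-0.97204671  0.23478755  0.        ]
 [ 0.          0.         -1.        ]].
```

```bash
sed -i 's/\[np.sin(ang),-np.cos(ang),0\]/[-np.sin(ang),np.cos(ang),0]/' h.py
python3 - <<'E'
from h import *
goal(knob(0)+[0,0,.11],A); print(knob(0),knob(-.2))
E
```

```text
shift mm [-409.6 -397.  -182.3] rot [-1.000e-03  1.000e-03  1.018e+00]
[0.44465673 0.04190344 0.30811614] [0.45015708 0.01913138 0.33537169]
```

Emit:
{"method": "drive_tool", "body": {"motion": "0 0 -50 0 0 0 1; -20 -20 -100 0 0 0.1 1; -50 -50 -140 0 0 0.2 1; -85 -82 -180 0 0 0.33 1; -120 -116 -182 0 0 0.45 1; -155 -150 -182 0 0 0.58 1; -190 -184 -182 0 0 0.7 1; -225 -218 -182 0 0 0.82 1"}}

```text
time_s: 0.95
tcp_pos: [0.3168, 0.2836, 0.418]
tool_rot: [0.54, 0.842, 0.0, 0.0]
wrist_force: [0.8, -0.1, -0.8]
finger_gap: 0.0913
gripper_force: 0.0
```

Run:
```python
from h import *
goal(knob(0)+[0,0,.11],A)
```

```text
shift mm [-2.73e+02  1.53e+01 -1.00e-01] rot [ 0.001 -0.     0.194]
```

Emit:
{"method": "drive_tool", "body": {"motion": "-45 3 0 0 0 0.06 1; -90 6 0 0 0 0.12 1; -135 8 0 0 0 0.18 1; -180 10 0 0 0 0.194 1; -225 13 0 0 0 0.194 1; -260 15 0 0 0 0.194 1; -273 15 0 0 0 0.194 1; -273 15 0 0 0 0.194 1"}}

```text
time_s: 1.75
tcp_pos: [0.4453, 0.0433, 0.4173]
tool_rot: [0.618, 0.786, -0.0, -0.001]
wrist_force: [-0.6, 0.1, 0.4]
finger_gap: 0.0915
gripper_force: 0.0
```

Run:
```python
from h import *
from station import manip
goal(knob(0)+[0,0,.003],A)
s=manip.read_state();f=manip.grab_frame('wrist');cv2.imwrite('pics/w1.png',f['img'])
print(s['joint_positions'],proj(f,[knob(0),W(.058,.052,.259),knob(-.2)],s))
```

```text
shift mm [ -1.2  -0.8 106.2] rot [-0.001 -0.001  0.001]
[ 7.08262033e-02  5.04842287e-02  1.46091984e+00  4.45815993e-04
  1.63147997e+00 -1.67340212e-01] [[315.70953938 245.64427783]
 [461.46504528 332.05862507]
 [315.36323353 290.35252842]]
```

View pics/w1.png

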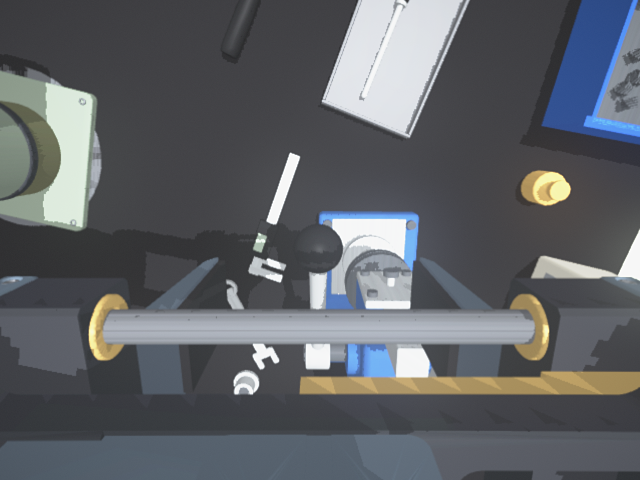

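Emit:
{"method": "drive_tool", "body": {"motion": "-1 0 30 0 0 0 1; -1 0 60 0 0 0 0.8; -1 0 90 0 0 0 0.7; -1 0 106 0 0 0 0.6; -1 0 106 0 0 0 0.3; -1 0 106 0 0 0 0.2; -1 0 106 0 0 0 0.2; -1 0 106 0 0 0 0.2", "newtons": 40}}

```text
time_s: 2.6
tcp_pos: [0.4457, 0.0436, 0.313]
tool_rot: [0.617, 0.787, 0.001, 0.001]
wrist_force: [0.1, -0.3, 0.1]
finger_gap: 0.038
gripper_force: 0.2
```

Run:
```python
from h import *
for q in (-.05,-.1,-.15,-.2,-.24): rel((knob(q)-knob(0))*1000)
```

```text
[-5.3 -0.  -7.2]
[-11.   -0.  -14.2]
[-17.1  -0.  -20.9]
[-23.4  -0.  -27.3]
[-28.7  -0.  -32.1]
```

Emit:
{"method": "drive_tool", "body": {"motion": "0 0 0 0 0 0 0.2; 0 0 0 0 0 0 0.2; -5 0 -7 0 0 0 0.2; -11 0 -14 0 0 0 0.2; -17 0 -21 0 0 0 0.2; -23 0 -27 0 0 0 0.2; -23 0 -27 0 0 0 0.2; -23 0 -27 0 0 0 0.2"}}

```text
time_s: 3.4
tcp_pos: [0.4498, 0.0218, 0.338]
tool_rot: [0.617, 0.787, 0.0, -0.002]
wrist_force: [-2.6, 4.2, -1.9]
finger_gap: 0.0342
gripper_force: 40.0
```

Run:
```python
from h import *
from station import manip
f=manip.grab_frame('side');s=f['img'][185:345,225:403]
cv2.imwrite('pics/s1.png',cv2.resize(s,None,fx=3,fy=3,interpolation=2))
for q in (0,-.1,-.2,-.3): print(q,(proj(f,knob(q))[0]-[225,185])*3)
```

```text
0 [134.78807799  77.76963655]
-0.1 [147.38504972  65.45491209]
-0.2 [161.94500347  54.63785625]
-0.3 [178.36080595  45.47725425]
```

View pics/s1.png

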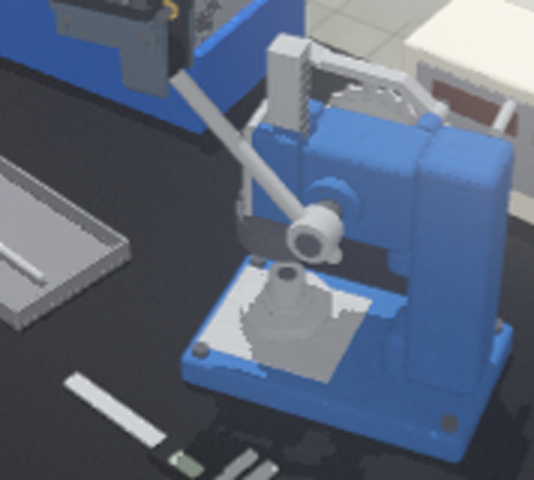

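Emit:
{"method": "drive_tool", "body": {"motion": "0 0 0 0 0 0 0.7; 0 0 0 0 0 0 0.8; 0 0 0 0 0 0 0.8; 0 0 -20 0 0 0 0.8; 0 0 -55 0 0 0 0.8; 0 0 -75 0 0 0 0.6; 40 0 -80 0 0 0 0.5; 85 0 -80 0 0 0 0.45", "newtons": 60}}

```text
time_s: 4.25
tcp_pos: [0.4315, 0.1033, 0.4203]
tool_rot: [0.619, 0.786, 0.001, 0.002]
wrist_force: [-0.3, 0.8, -0.9]
finger_gap: 0.0515
gripper_force: 0.0
```

```bash
cat >> h.py <<'E'
G=np.array([.4957,.3359]); BA=-.149
E
python3 - <<'E'
from h import *
goal([*G,.16],BA)
E
```

```text
shift mm [211.2 115.9 260.7] rot [ 0.005 -0.     0.386]
```

Emit:
{"method": "drive_tool", "body": {"motion": "30 15 20 0 0 0.06 0.45; 60 32 55 0 0 0.12 0.45; 90 48 90 0 0 0.18 0.45; 120 65 125 0 0 0.24 0.45; 150 82 160 0 0 0.3 0.45; 180 99 200 0 0 0.36 0.45; 205 112 235 0 0 0.386 0.45; 211 116 260 0 0 0.386 0.45"}}

```text
time_s: 5.05
tcp_pos: [0.493, 0.3384, 0.1559]
tool_rot: [0.756, 0.655, -0.0, -0.0]
wrist_force: [0.1, -0.8, -0.3]
finger_gap: 0.041
gripper_force: 0.0
```

Emit:
{"method": "drive_tool", "body": {"motion": "0 0 0 0 0 0 0.45; 0 0 0 0 0 0 0.45; 0 0 0 0 0 0 0.45; 0 0 0 0 0 0 0.45; 0 0 0 0 0 0 0.45; 0 0 0 0 0 0 0.45; 0 0 0 0 0 0 0.45; 0 0 0 0 0 0 0.45"}}

```text
time_s: 5.85
tcp_pos: [0.4928, 0.3359, 0.159]
tool_rot: [0.757, 0.654, 0.0, -0.0]
wrist_force: [0.0, -0.1, 0.7]
finger_gap: 0.0407
gripper_force: 0.0
```

Run:
```python
from h import *
from station import manip
s=manip.read_state();f=manip.grab_frame('wrist');cv2.imwrite('pics/w2.png',f['img'])
goal([*G,.029],BA,s)
u=np.array([.149,.989]);t=G-.149*u
pts=[[*(t),.012],[*(t+.129*u),.012],[*(t+.219*u),.012],[*G,.02]]
print(proj(f,pts,s).round(0))
```

```text
shift mm [  0.4   2.9 130. ] rot [ 0.    -0.     0.004]
[[319. 389.]
 [320. 255.]
 [321. 144.]
 [320. 234.]]
```

View pics/w2.png

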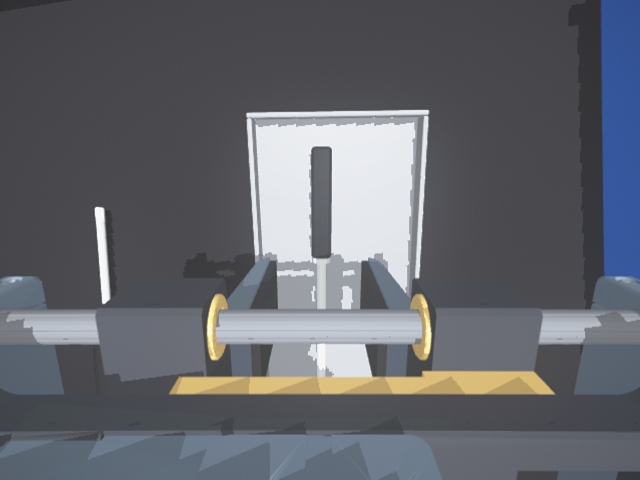

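Emit:
{"method": "drive_tool", "body": {"motion": "0 3 30 0 0 0 0.45; 0 3 65 0 0 0 0.45; 0 3 95 0 0 0 0.45; 0 3 115 0 0 0 0.45; 0 3 126 0 0 0 0.45; 0 3 130 0 0 0 0.45; 0 3 130 0 0 0 0.2; 0 3 130 0 0 0 0", "newtons": 60}}

```text
time_s: 6.7
tcp_pos: [0.4964, 0.3361, 0.0299]
tool_rot: [0.756, 0.654, 0.001, 0.0]
wrist_force: [1.2, 0.3, -0.0]
finger_gap: 0.0274
gripper_force: 0.0
```

Emit:
{"method": "drive_tool", "body": {"motion": "0 0 0 0 0 0 0; 0 0 0 0 0 0 0; 0 0 0 0 0 0 0; 0 0 0 0 0 0 0; 0 0 0 0 0 0 0; 0 0 0 0 0 0 0; 0 0 0 0 0 0 0; 0 0 0 0 0 0 0"}}

```text
time_s: 7.5
tcp_pos: [0.4962, 0.336, 0.0299]
tool_rot: [0.756, 0.654, 0.001, 0.0]
wrist_force: [-0.6, 0.0, 6.0]
finger_gap: 0.0158
gripper_force: 60.0
```

Emit:
{"method": "drive_tool", "body": {"motion": "0 0 -25 0 0 0 0; 0 0 -60 0 0 0 0; 0 0 -100 0 0 0 0; 0 0 -145 0 0 0 0; 0 0 -190 0 0 0 0; 0 0 -235 0 0 0 0; 0 0 -270 0 0 0 0; 0 0 -270 0 0 0 0"}}

```text
time_s: 8.3
tcp_pos: [0.4975, 0.3367, 0.3046]
tool_rot: [0.756, 0.654, 0.006, 0.001]
wrist_force: [-0.0, 0.3, -1.2]
finger_gap: 0.0155
gripper_force: 60.0
```

Run:
```python
from h import *
print(W(.058,.26,.266));goal(W(.058,.26,.268),A)
```

```text
[0.54753395 0.18244982 0.266     ]
shift mm [-145.6   71.5   36.1] rot [ 0.01  -0.006 -0.382]
```

Emit:
{"method": "drive_tool", "body": {"motion": "-30 15 0 0 0 -0.08 0; -60 30 5 0 0 -0.16 0; -95 46 10 0 0 -0.24 0; -125 62 20 0 0 -0.32 0; -145 71 30 0 0 -0.382 0; -145 71 36 0 0 -0.382 0; -145 71 36 0 0 -0.382 0; -145 71 36 0 0 -0.382 0"}}

```text
time_s: 9.1
tcp_pos: [0.5446, 0.1827, 0.2623]
tool_rot: [0.618, 0.786, -0.0, -0.001]
wrist_force: [0.3, -0.1, -1.0]
finger_gap: 0.016
gripper_force: 60.0
```

Run:
```python
from h import *
from station import manip
s=manip.read_state(); goal(W(.058,.26,.268),A,s)
a=manip.grab_frame('scene');b=manip.grab_frame('side')
P=[W(.058,.052,.259),W(.058,.07,.262)]
r=R.from_quat(s['tool_rot']); T=s['tcp_pos']+r.apply([-.150,0,.018]); print(T,Pf(T),r.apply([1,0,0]))
print('scene lip,liptip,bar tip',(proj(a,P+[T])-[300,180])*5,'side',(proj(b,P+[T])-[270,180])*5)
im=np.zeros((600,800,3),np.uint8)
x=cv2.resize(a['img'][180:300,300:380],None,fx=5,fy=5,interpolation=2);y=cv2.resize(b['img'][180:300,270:350],None,fx=5,fy=5,interpolation=2)
im[:,:400]=x;im[:,400:]=y;cv2.imwrite('pics/c2.png',im)
```

```text
shift mm [-0.9  2.8 -5.7] rot [-0.001 -0.001  0.   ]
[0.57986791 0.03687914 0.24425805] [0.05525194 0.11090689 0.24425805] [-2.35035226e-01  9.71986685e-01  5.72299842e-04]
scene lip,liptip,bar tip [[216.47518626 388.66414433]
 [253.74183984 359.90858615]
 [328.63691231 328.48746672]] side [[302.85872884 134.97389678]
 [268.30563125 121.63553153]
 [188.37327218 135.95650225]]
```

View pics/c2.png

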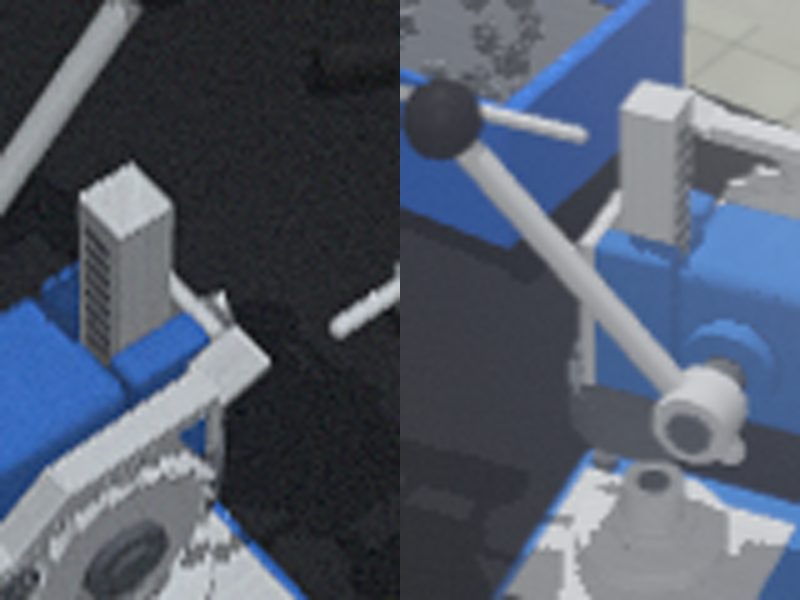

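Emit:
{"method": "drive_tool", "body": {"motion": "0 2.5 -4 0 0 0 0; 0 2.5 -4 0 0 0 0; -15 2.5 -4 0 0 0 0; -30 2.5 -4 0 0 0 0; -45 2.5 -4 0 0 0 0; -60 2.5 -4 0 0 0 0; -70 2.5 -4 0 0 0 0; -70 2.5 -4 0 0 0 0"}}

```text
time_s: 10.0
tcp_pos: [0.5643, 0.1126, 0.2668]
tool_rot: [0.62, 0.785, -0.0, 0.0]
wrist_force: [-1.3, 0.2, -1.6]
finger_gap: 0.0157
gripper_force: 60.0
```

Run:
```python
from h import *
from station import manip
s=manip.read_state()
r=R.from_quat(s['tool_rot']); T=s['tcp_pos']+r.apply([-.149,0,.018]); print(s['wrist_force'],Pf(T)*1000,Pf(s['tcp_pos'])*1000)
a=manip.grab_frame('scene')
cv2.imwrite('pics/c3.png',cv2.resize(a['img'][180:280,300:400],None,fx=5,fy=5,interpolation=2))
# circle of tip: hinge y-50 z241
v=Pf(T)[1:]*1000-[-50,241]
for th in np.arange(0,1.9,.15):
    c,q=np.cos(th),np.sin(th); w=np.array([c*v[0]-q*v[1],q*v[0]+c*v[1]])-v; print(round(th,2),w.round(0))
```

```text
[-1.33037025  0.16537646 -1.62100401] [ 57.47915141  39.16311302 248.78024431] [ 57.8465529  188.16551434 266.7566015 ]
0.0 [0. 0.]
0.15 [-2. 13.]
0.3 [-6. 26.]
0.45 [-12.  38.]
0.6 [-20.  49.]
0.75 [-29.  59.]
0.9 [-40.  67.]
1.05 [-52.  73.]
1.2 [-64.  78.]
1.35 [-77.  81.]
1.5 [-91.  82.]
1.65 [-104.   80.]
1.8 [-117.   77.]
```

View pics/c3.png

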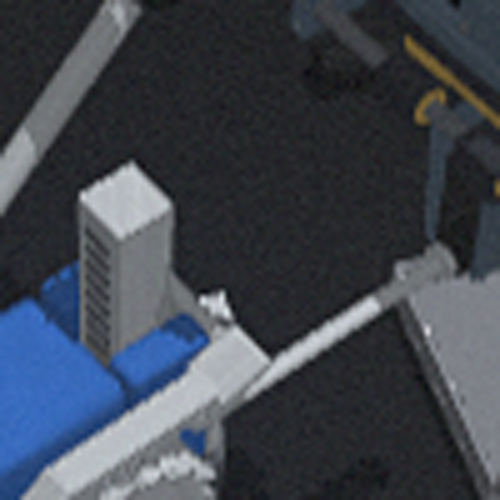

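Emit:
{"method": "drive_tool", "body": {"motion": "-2 0 -13 0 0 0 0; -6 0 -26 0 0 0 0; -12 0 -38 0 0 0 0; -20 0 -49 0 0 0 0; -29 0 -59 0 0 0 0; -40 0 -67 0 0 0 0; -52 0 -73 0 0 0 0; -64 0 -78 0 0 0 0"}}

```text
time_s: 10.85
tcp_pos: [0.5793, 0.0509, 0.3454]
tool_rot: [0.619, 0.786, 0.0, 0.0]
wrist_force: [0.4, 0.9, -1.0]
finger_gap: 0.0156
gripper_force: 60.0
```

Run:
```python
from h import *
from station import manip
s=manip.read_state()
r=R.from_quat(s['tool_rot']); T=s['tcp_pos']+r.apply([-.149,0,.018]); print(s['wrist_force'],Pf(T)*1000)
a=manip.grab_frame('scene')
cv2.imwrite('pics/c4.png',cv2.resize(a['img'][170:320,260:400],None,fx=4,fy=4,interpolation=2))
```

```text
[ 0.43728315  0.88781287 -1.01630131] [ 57.9190852  -24.32203474 327.42771478]
```

View pics/c4.png

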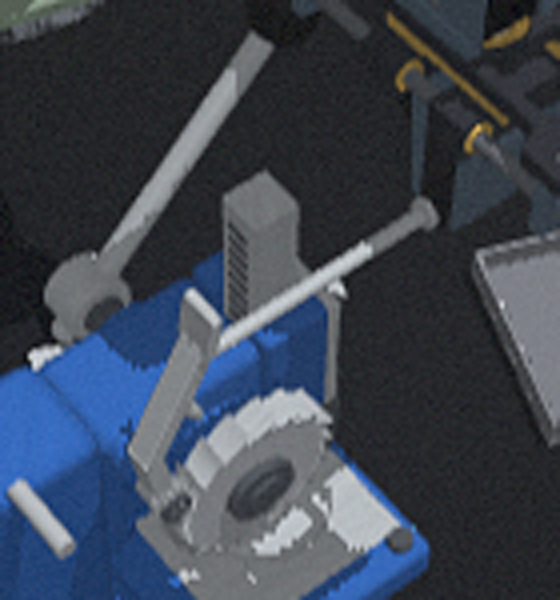

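Emit:
{"method": "drive_tool", "body": {"motion": "-13 0 -3 0 0 0 0; -27 0 -4 0 0 0 0; -40 0 -2 0 0 0 0; -53 0 1 0 0 0 0; -58 0 1 0 0 0 0; -40 0 -5 0 0 0 0; 0 0 -10 0 0 0 0; 40 0 -10 0 0 0 0"}}

```text
time_s: 11.7
tcp_pos: [0.5693, 0.0925, 0.3558]
tool_rot: [0.619, 0.785, 0.001, 0.0]
wrist_force: [0.6, 0.3, -0.7]
finger_gap: 0.0153
gripper_force: 60.0
```

Run:
```python
from h import *
from station import manip
s=manip.read_state()
a=manip.grab_frame('scene')
cv2.imwrite('pics/c5.png',cv2.resize(a['img'][170:320,260:400],None,fx=4,fy=4,interpolation=2))
goal([.4962,.336,.30],BA,s); goal([.4962,.336,.0305],BA,s)
```

```text
shift mm [253.8 -14.4  56. ] rot [ 0.001 -0.001  0.385]
shift mm [253.6 -14.8 325.5] rot [ 0.001 -0.001  0.385]
```

View pics/c5.png

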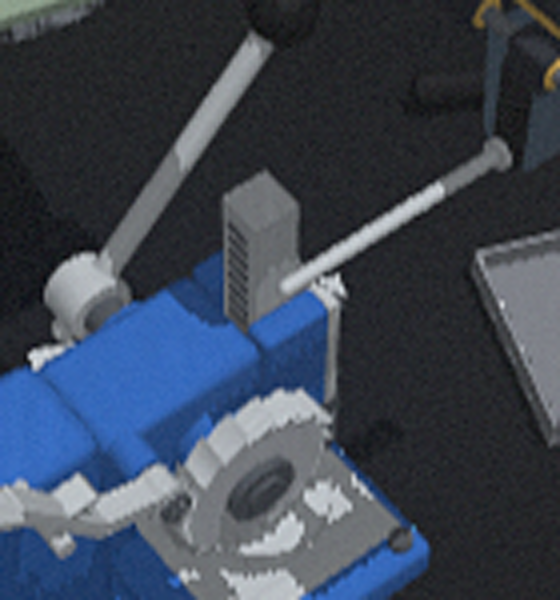

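Emit:
{"method": "drive_tool", "body": {"motion": "32 -2 0 0 0 0.05 0; 64 -4 0 0 0 0.1 0; 96 -6 0 0 0 0.15 0; 128 -8 5 0 0 0.2 0; 160 -10 15 0 0 0.25 0; 192 -12 25 0 0 0.3 0; 224 -13 40 0 0 0.35 0; 253 -14 56 0 0 0.385 0"}}

```text
time_s: 12.55
tcp_pos: [0.4954, 0.336, 0.299]
tool_rot: [0.758, 0.653, 0.001, -0.0]
wrist_force: [0.5, -1.0, -1.9]
finger_gap: 0.0154
gripper_force: 60.0
```

Emit:
{"method": "drive_tool", "body": {"motion": "0 0 0 0 0 0 0; 0 0 30 0 0 0 0; 0 0 70 0 0 0 0; 0 0 110 0 0 0 0; 0 0 150 0 0 0 0; 0 0 185 0 0 0 0; 0 0 200 0 0 0 0; 0 0 200 0 0 0 0"}}

```text
time_s: 13.35
tcp_pos: [0.4952, 0.3327, 0.0968]
tool_rot: [0.757, 0.653, -0.003, -0.0]
wrist_force: [-0.3, 0.2, -1.2]
finger_gap: 0.0157
gripper_force: 60.0
```

Run:
```python
from h import *
from station import manip
goal([.4962,.336,.0305],BA)
s=manip.read_state();print(s['joint_positions'])
f=manip.grab_frame('wrist')
# bar check: dark handle column/extents near predicted
T=[[*(np.array(s['tcp_pos'])+R.from_quat(s['tool_rot']).apply([x,0,.018]))] for x in (-.149,-.02,.07)]
print(proj(f,T,s))
```

```text
shift mm [ 3.7  0.7 66.3] rot [-0.004  0.003  0.001]
[ 5.72260849e-01  4.71455284e-01  1.70180286e+00 -3.37985579e-06
  9.73468672e-01  7.19883854e-01]
[[315.98533986 532.48586882]
 [315.5041302  332.17585861]
 [315.04376233 145.23946826]]
```

Emit:
{"method": "drive_tool", "body": {"motion": "2 0 20 0 0 0 0; 3 0 40 0 0 0 0; 3 0 50 0 0 0 0; 3 0 56 0 0 0 0; 3 0 60 0 0 0 0; 3 0 63 0 0 0 0; 3 0 64 0 0 0 0; 3 0 64 0 0 0 0"}}

```text
time_s: 14.2
tcp_pos: [0.4972, 0.3368, 0.0352]
tool_rot: [0.757, 0.653, 0.0, 0.0]
wrist_force: [-0.3, 0.2, -1.7]
finger_gap: 0.0155
gripper_force: 60.0
```

Emit:
{"method": "drive_tool", "body": {"motion": "0 0 1 0 0 0 0; 0 0 2 0 0 0 0; 0 0 3 0 0 0 0; 0 0 4 0 0 0 0; 0 0 4 0 0 0 0.1; 0 0 4 0 0 0 0.3; 0 0 4 0 0 0 0.4; 0 0 4 0 0 0 0.4"}}

```text
time_s: 15.0
tcp_pos: [0.4971, 0.3368, 0.031]
tool_rot: [0.757, 0.653, 0.0, 0.0]
wrist_force: [0.2, 0.4, -0.6]
finger_gap: 0.0353
gripper_force: 0.0
```

Emit:
{"method": "drive_tool", "body": {"motion": "0 0 0 0 0 0 0.4; 0 0 -10 0 0 0 0.4; 0 0 -40 0 0 0 0.4; 0 0 -80 0 0 0 0.4; 0 0 -125 0 0 0 0.4; 0 0 -130 0 0 0 0.4; 0 0 -130 0 0 0 0.4; 0 0 -130 0 0 0 0.4"}}

```text
time_s: 15.8
tcp_pos: [0.4962, 0.3361, 0.16]
tool_rot: [0.757, 0.653, -0.001, -0.0]
wrist_force: [-0.9, -0.3, -0.5]
finger_gap: 0.0363
gripper_force: 0.0
```

Run:
```python
from h import *
from station import manip
s=manip.read_state();f=manip.grab_frame('wrist');g=f['img'].min(2).astype(int)
cv2.imwrite('pics/w3.png',f['img'])
u=np.array([.149,.989]);t=G-.149*u
print(proj(f,[[*(t+.129*u),.012],[*(t+.219*u),.012]],s).round(0),s['tcp_pos'])
for r in range(125,275,8): 
    c=np.where(g[r,270:400]<90)[0]+270; print(r,c.min() if len(c) else None,c.max() if len(c) else None,len(c))
goal([.43,.10,.43],A,s)
```

```text
[[316. 256.]
 [316. 145.]] [0.49619136 0.33614609 0.15997522]
125 None None 0
133 None None 0
141 None None 0
149 311 328 2
157 310 329 4
165 310 329 4
173 310 328 3
181 311 328 2
189 311 328 2
197 311 328 2
205 310 328 3
213 311 328 2
221 311 328 2
229 311 328 3
237 311 328 4
245 311 328 4
253 311 328 9
261 275 278 4
269 271 365 19
shift mm [-243.7  -31.  -269.7] rot [-0.002  0.001 -0.385]
```

Emit:
{"method": "drive_tool", "body": {"motion": "0 0 -45 0 0 0 0.6; -10 0 -90 0 0 0 0.8; -40 -5 -130 0 0 -0.07 0.8; -75 -10 -170 0 0 -0.14 0.8; -115 -15 -200 0 0 -0.21 0.8; -160 -20 -230 0 0 -0.28 0.8; -200 -26 -260 0 0 -0.35 0.8; -243 -31 -270 0 0 -0.385 0.8"}}

```text
time_s: 16.65
tcp_pos: [0.431, 0.1021, 0.4309]
tool_rot: [0.617, 0.787, 0.0, 0.0]
wrist_force: [0.3, -0.8, 0.2]
finger_gap: 0.0729
gripper_force: 0.0
```

Run:
```python
from h import *
goal([.4498,.0218,.42],A)
```

```text
shift mm [-82.4  -0.8  10.9] rot [ 0.001 -0.     0.003]
```

Emit:
{"method": "drive_tool", "body": {"motion": "-40 0 0 0 0 0 0.8; -75 0 5 0 0 0 0.8; -82 0 15 0 0 0 0.8; -82 0 45 0 0 0 0.8; -82 0 75 0 0 0 0.8; -82 0 92 0 0 0 0.7; -82 0 92 0 0 0 0.4; -82 0 92 0 0 0 0.2", "newtons": 25}}

```text
time_s: 17.45
tcp_pos: [0.4502, 0.0238, 0.3376]
tool_rot: [0.618, 0.786, -0.0, -0.001]
wrist_force: [0.6, 0.2, 0.5]
finger_gap: 0.0521
gripper_force: 0.0
```

Emit:
{"method": "drive_tool", "body": {"motion": "0 0 0 0 0 0 0.2; 0 0 0 0 0 0 0.2; 0 0 0 0 0 0 0.2; 0 0 0 0 0 0 0.2; 0 0 0 0 0 0 0.2; 0 0 0 0 0 0 0.2; 0 0 0 0 0 0 0.2; 0 0 0 0 0 0 0.2"}}

```text
time_s: 18.25
tcp_pos: [0.4494, 0.0236, 0.3385]
tool_rot: [0.619, 0.786, -0.0, -0.001]
wrist_force: [-5.7, 1.6, 3.4]
finger_gap: 0.0343
gripper_force: 25.0
```

Run:
```python
from h import *
for q in np.arange(-.1,.91,.1): print(round(q,2),end=' ');rel((knob(q)-knob(-.19))*1000)
```

```text
-0.1 [11.1  0.  11.8]
0.0 [22.1  0.  26. ]
0.1 [31.6  0.1 41.3]
0.2 [39.6  0.1 57.4]
0.3 [45.9  0.1 74.3]
0.4 [50.5  0.1 91.7]
0.5 [5.340e+01 1.000e-01 1.094e+02]
0.6 [ 54.4   0.2 127.4]
0.7 [ 53.7   0.2 145.4]
0.8 [ 51.1   0.2 163.2]
0.9 [ 46.8   0.2 180.7]
```

Emit:
{"method": "drive_tool", "body": {"motion": "6 0 6 0 0 0 0.2; 11 0 12 0 0 0 0.2; 17 0 19 0 0 0 0.2; 22 0 26 0 0 0 0.2; 27 0 33 0 0 0 0.2; 32 0 41 0 0 0 0.2; 36 0 49 0 0 0 0.2; 38 0 53 0 0 0 0.2"}}

```text
time_s: 19.05
tcp_pos: [0.4406, 0.0606, 0.2843]
tool_rot: [0.618, 0.786, -0.0, -0.001]
wrist_force: [-5.4, 0.6, 2.2]
finger_gap: 0.0351
gripper_force: 25.0
```

Run:
```python
from h import *
from station import manip
s=manip.read_state();print(s['wrist_force'],Pf(s['tcp_pos'])*1000)
for q in np.arange(.2,.91,.05): print(round(q,2),end=' ');rel((knob(q)-knob(.17))*1000)
```

```text
[-5.35457701  0.55874492  2.16202631] [-74.53709738 166.63144579 284.33489215]
0.2 [2.2 0.  4.9]
0.25 [ 5.6  0.  13.3]
0.3 [ 8.6  0.  21.8]
0.35 [11.1  0.1 30.4]
0.4 [13.2  0.1 39.2]
0.45 [14.8  0.1 48. ]
0.5 [16.   0.1 56.9]
0.55 [16.8  0.1 65.9]
0.6 [17.1  0.1 74.9]
0.65 [17.   0.1 83.9]
0.7 [16.4  0.2 92.9]
0.75 [ 15.3   0.2 101.8]
0.8 [ 13.8   0.2 110.7]
0.85 [ 11.9   0.2 119.5]
0.9 [  9.6   0.2 128.1]
```

Emit:
{"method": "drive_tool", "body": {"motion": "2 0 4 0 0 0 0.2; 4 0 8 0 0 0 0.2; 5.5 0 13 0 0 0 0.2; 7 0 17 0 0 0 0.2; 8.5 0 21 0 0 0 0.2; 9.5 0 25 0 0 0 0.2; 10.5 0 28 0 0 0 0.2; 10.5 0 28 0 0 0 0.2", "newtons": 8}}

```text
time_s: 19.85
tcp_pos: [0.4383, 0.0704, 0.2563]
tool_rot: [0.619, 0.786, -0.001, -0.001]
wrist_force: [-4.7, 0.2, -3.7]
finger_gap: 0.0353
gripper_force: 8.0
```

Emit:
{"method": "drive_tool", "body": {"motion": "1 0 3 0 0 0 0.2; 1.5 0 6 0 0 0 0.2; 2 0 9 0 0 0 0.2; 2.5 0 12 0 0 0 0.2; 3 0 15 0 0 0 0.2; 3.5 0 18 0 0 0 0.2; 4 0 20 0 0 0 0.2; 4 0 20 0 0 0 0.2"}}

```text
time_s: 20.65
tcp_pos: [0.4374, 0.0743, 0.2367]
tool_rot: [0.619, 0.786, -0.0, -0.001]
wrist_force: [-4.9, 0.1, -1.8]
finger_gap: 0.0349
gripper_force: 8.0
```

Emit:
{"method": "drive_tool", "body": {"motion": "0.5 0 3 0 0 0 0.2; 1 0 6 0 0 0 0.2; 1 0 9 0 0 0 0.2; 1.5 0 12 0 0 0 0.2; 1.5 0 15 0 0 0 0.2; 2 0 18 0 0 0 0.2; 2 0 20 0 0 0 0.2; 2 0 20 0 0 0 0.2"}}

```text
time_s: 21.45
tcp_pos: [0.4369, 0.0762, 0.2166]
tool_rot: [0.619, 0.786, -0.001, -0.001]
wrist_force: [-5.2, -0.9, -3.8]
finger_gap: 0.035
gripper_force: 8.0
```

Emit:
{"method": "drive_tool", "body": {"motion": "0 0 2 0 0 0 0.2; 0 0 4 0 0 0 0.2; 0 0 6 0 0 0 0.2; 0 0 8 0 0 0 0.2; 0 0 10 0 0 0 0.2; 0 0 12 0 0 0 0.2; 0 0 14 0 0 0 0.2; 0 0 14 0 0 0 0.2"}}

```text
time_s: 22.25
tcp_pos: [0.4371, 0.076, 0.2044]
tool_rot: [0.618, 0.786, -0.0, 0.0]
wrist_force: [-8.6, -1.1, 8.4]
finger_gap: 0.035
gripper_force: 8.0
```

```bash
cat > q.py <<'E'
from h import *
from station import manip
s=manip.read_state();p=Pf(s['tcp_pos']);print(s['wrist_force'],s['moment'],p*1000,'q',.61-np.arcsin((p[2]-.003-.205)/.18),s['finger_gap'])
# lever q from side image: knob dark disc is occluded; use the ram's top
f=manip.grab_frame('side');g=cv2.cvtColor(f['img'],cv2.COLOR_BGR2GRAY);g0=cv2.cvtColor(F0['side']['img'],cv2.COLOR_BGR2GRAY)
a,b=[proj(f,W(0,.053,z))[0] for z in (.3118,.2918)]
t=g0[194:226,308:334];best=[]
r=cv2.matchTemplate(g[185:300,300:345],t,cv2.TM_CCOEFF_NORMED);_,v,_,l=cv2.minMaxLoc(r)
print('ram shift px',l[0]+300-308,l[1]+185-194,v,'20mm =',b-a)
E
python3 q.py
```

```text
[-8.55237391 -1.05910609  8.36165409] [-3.25381692e-01  1.54248925e+00  5.69854891e-04] [-74.34660972 182.44867023 204.36646463] q 0.6301876788229159 0.03504265677654905
ram shift px -8 22 0.5375575423240662 20mm = [-0.09140334  7.15722997]
```

Emit:
{"method": "drive_tool", "body": {"motion": "0 0 0 0 0 0 0.2; 0 0 0 0 0 0 0.2; 0 0 0 0 0 0 0.2; 0 0 1 0 0 0 0.2; 0 0 1 0 0 0 0.2; 0 0 1 0 0 0 0.2; 0 0 1 0 0 0 0.2; 0 0 1 0 0 0 0.2", "newtons": 12}}

```text
time_s: 23.1
tcp_pos: [0.4371, 0.076, 0.2041]
tool_rot: [0.619, 0.786, -0.0, 0.0]
wrist_force: [-9.9, -1.7, 12.8]
finger_gap: 0.0349
gripper_force: 12.0
```

```bash
python3 q.py
python3 - <<'E'
from h import *
# ram bottom check from the side/scene image differences: ram top in scene, near-white top face centroid
from station import manip
f=manip.grab_frame('scene')
for nm,im in (('0',F0['scene']['img']),('now',f['img'])):
    g=cv2.cvtColor(im,cv2.COLOR_BGR2GRAY)
    print(nm,[int(x) for x in g[205:262:2,325]])
print([proj(f,W(0,.053,.3118-d))[0].round(1) for d in (0,.01,.02,.025,.03)])
E
```

```text
[-9.89929636 -1.65728736 12.84093475] [-0.41583923  1.7774711  -0.03328384] [-74.34097142 182.44172052 204.08706671] q 0.6317402307891036 0.03493115949435625
ram shift px -8 22 0.5374658107757568 20mm = [-0.09140334  7.15722997]
0 [42, 30, 41, 40, 34, 142, 194, 188, 189, 187, 190, 194, 156, 118, 119, 119, 117, 120, 122, 120, 122, 121, 92, 100, 96, 83, 52, 53, 58]
now [31, 39, 35, 37, 57, 185, 200, 171, 111, 76, 195, 191, 188, 187, 191, 192, 163, 117, 120, 121, 122, 120, 91, 95, 97, 79, 56, 52, 55]
[array([324.7, 220.9]), array([324.7, 224.2]), array([324.7, 227.5]), array([324.7, 229.1]), array([324.7, 230.7])]
```

Emit:
{"method": "drive_tool", "body": {"motion": "0 0 0 0 0 0 0.8; 0 0 0 0 0 0 0.8; 0 0 0 0 0 0 0.8; 0 0 0 0 0 0 0.8; 0 0 -20 0 0 0 0.8; 0 0 -60 0 0 0 0.8; 0 0 -100 0 0 0 0.8; 0 0 -140 0 0 0 0.8"}}

```text
time_s: 24.0
tcp_pos: [0.4377, 0.0763, 0.3436]
tool_rot: [0.619, 0.786, 0.0, 0.0]
wrist_force: [-0.3, 0.4, -0.9]
finger_gap: 0.0728
gripper_force: 0.0
```

Run:
```python
from h import *
from station import manip
f=manip.grab_frame('scene');g=cv2.cvtColor(f['img'],cv2.COLOR_BGR2GRAY)
print([int(x) for x in g[205:262:2,325]])
k=proj(f,[knob(.63),knob(.55),knob(.7)]);print(k)
u,v=k[0].round().astype(int);w=f['img'][v-25:v+25,u-25:u+25].max(2)
m=(w<40).astype(np.uint8);n,_,st,ce=cv2.connectedComponentsWithStats(m);print([(st[i,4],ce[i]+[u-25,v-25]) for i in range(1,n) if st[i,4]>60])
cv2.imwrite('pics/end.png',f['img']);print(manip.read_state()['wrist_force'])
# pawl still on peg: compare region against c5 shot
c5=cv2.imread('pics/c5.png');now=cv2.resize(f['img'][170:320,260:400],None,fx=4,fy=4,interpolation=2)
print(np.abs(c5[440:600,0:200].astype(int)-now[440:600,0:200]).mean())
```

```text
[38, 35, 38, 40, 50, 115, 120, 117, 97, 79, 197, 188, 190, 187, 190, 191, 162, 117, 120, 122, 121, 123, 93, 97, 97, 80, 60, 55, 56]
[[349.55885986 202.67462593]
 [349.71227837 198.37598678]
 [349.09266035 206.56720719]]
[(np.int32(1001), array([352.10989011, 194.96703297]))]
[2.24160351 0.17515737 4.67060393]
3.6849583333333333
```

```bash
python3 -c "
from station import manip
print(manip.finish_job())"
```

```text
the job is handed in; nothing more can be done
None
```

The job is handed in at about 24 s of the 72 s allowed; no verdict came back. The lever was eased up to about -0.19 rad and the pawl flicked over with the bar onto its rest peg. The bar is back where it lay in its tray, and the ram was pressed onto the bush and left down at about 0.63 rad. I inferred the ram's contact from the lever stopping while the knob force rose, and could not measure the force left on the bush after release.

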